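# Make up two tool-handle kits in the bandsaw shop

### The job

Make up two tool-handle kits from the stock in the middle of the bench: in the red tray put the dark wooden block in the wide bay and the brass ferrule in the middle bay; in the blue tray put the pale wooden block in the wide bay, the black ferrule in the middle bay and the green-lidded wax tin in the bay at the other end. Stand each thing upright, the way up it is now, flat on the floor of its bay, and let go of it. Leave the pinkish offcut, the oil bottle and the brush where they are.

Things in the scene. Friction and masses are not known exactly. Their poses are not given: they have to be found in the camera images.
- red_tray: red plastic kit tray with darker floor, fixed to the bench, 240 x 84 mm, floor 4 mm thick, walls 4 mm thick and 10 mm high above the bench. Origin at the centre of its underside, x along its length, z up. Three bays in a row along x, each 76 mm wide in y and centred at y = 0: the wide bay (100 mm long, centre x = -66 mm) at the -x end, the middle bay (56 mm long, centre x = +16 mm), and the end bay (68 mm long, centre x = +82 mm) at the +x end.
- blue_tray: blue plastic kit tray with darker floor, fixed to the bench, 240 x 84 mm, floor 4 mm thick, walls 4 mm thick and 10 mm high above the bench. Origin at the centre of its underside, x along its length, z up. Three bays in a row along x, each 76 mm wide in y and centred at y = 0: the wide bay (100 mm long, centre x = -66 mm) at the -x end, the middle bay (56 mm long, centre x = +16 mm), and the end bay (68 mm long, centre x = +82 mm) at the +x end.
- dark_block_c (a point): centre (half-way up) of the dark brown wooden handle block: 64 mm long (x), 36 mm thick (y, flat parallel sides), 48 mm high (z up), with the upper two corners along its length cut off in a rough, bark-like arch: the sides are full length up to 28 mm, 38 mm long at the top. Under 0.15 kg. Gripped across its 36 mm.
- pale_block_c (a point): centre (half-way up) of the pale yellowish wooden handle block: 64 mm long (x), 36 mm thick (y, flat parallel sides), 48 mm high (z up), with the upper two corners along its length cut off in a rough, bark-like arch: the sides are full length up to 28 mm, 38 mm long at the top. Under 0.15 kg. Gripped across its 36 mm.
- brass_ferrule_c (a point): centre (half-way up) of the yellow brass ferrule: an open tube standing on end, 30 mm outer and 23 mm inner diameter, 42 mm high, z along its axis, up. Under 0.1 kg.
- black_ferrule_c (a point): centre (half-way up) of the black ferrule: an open tube standing on end, 30 mm outer and 23 mm inner diameter, 42 mm high, z along its axis, up. Under 0.1 kg.
- wax_tin_c (a point): centre (half-way up) of the wax tin: a round tin with a green lid and bright metal body, 48 mm diameter, 42 mm high (lid the upper 16 mm), z up. Under 0.1 kg.
- offcut_c (a point): centre of the pinkish offcut, a small arched block 55 mm long (x), 22 mm thick (y), 42 mm high, standing among the stock; not part of any kit, to be left alone.
- oil_bottle_c (a point): centre of the amber oil bottle, 44 mm diameter, 100 mm high, standing beyond the stock; to be left alone.
- brush_grip (a point): the handle of a bench brush lying beyond the stock, point on the handle, x along the brush towards the bristles; to be left alone.
There are look-alikes about, which are no part of the job. Of the things that look like the part that bears dark_block_c, the smaller one is meant.

How it is judged:
At the end, for the whole second after the job is handed in: Each thing is in the bay the goal names, upright within 0.12 rad, on the floor (height within 4 mm), at rest, its centre off the bay's by at most (along / across the tray): blocks 34 / 24 mm, ferrules 16 / 26 mm, tin 15 / 18 mm. Offcut, bottle and brush not moved over 25 mm (x of dark_block_c in the frame of red_tray between -0.1 and -0.032 m and y of dark_block_c in the frame of red_tray between -0.024 and 0.024 m and z of dark_block_c in the frame of red_tray between 0.024 and 0.032 m and angle between each of dark_block_c, brass_ferrule_c, pale_block_c, black_ferrule_c, wax_tin_c's own z axis and vertical below 0.12 rad and linear speed of each of dark_block, brass_ferrule, pale_block, black_ferrule, wax_tin below 0.02 m/s and x of brass_ferrule_c in the frame of red_tray between 0 and 0.032 m and y of brass_ferrule_c in the frame of red_tray between -0.026 and 0.026 m and z of brass_ferrule_c in the frame of red_tray between 0.021 and 0.029 m and x of pale_block_c in the frame of blue_tray between -0.1 and -0.032 m and y of pale_block_c in the frame of blue_tray between -0.024 and 0.024 m and z of pale_block_c in the frame of blue_tray between 0.024 and 0.032 m and x of black_ferrule_c in the frame of blue_tray between 0 and 0.032 m and y of black_ferrule_c in the frame of blue_tray between -0.026 and 0.026 m and z of black_ferrule_c in the frame of blue_tray between 0.021 and 0.029 m and x of wax_tin_c in the frame of blue_tray between 0.067 and 0.097 m and y of wax_tin_c in the frame of blue_tray between -0.018 and 0.018 m and z of wax_tin_c in the frame of blue_tray between 0.021 and 0.029 m); the robot touches nothing.
It fails at once if the pinkish offcut is moved by more than 25 mm (distance of offcut_c from where it was at the start of the episode above 0.025 m).
It fails at once if the oil bottle is moved by more than 25 mm (distance of oil_bottle_c from where it was at the start of the episode above 0.025 m).
It fails at once if the brush is moved by more than 25 mm (distance of brush_grip from where it was at the start of the episode above 0.025 m).
It also fails if it takes over 128 s, if anything falls off the work surface, if the arm or the gripper's body presses on something with over 40 N, if the wrist force passes 120 N, or if a joint passes its speed limit or range.

### The arm

A 7-joint arm with a two-finger parallel gripper is mounted at the origin on the work surface. World frame = base frame: x ahead of the robot, y to its left, z up, the work surface at z = 0. Lengths are in m, angles in rad, forces in N, time in s.
With the tool pointing down it reaches from about 0.425 to 0.925 m from the base axis. Payload 6.8 kg.
Tool frame: the origin (TCP) lies on the front face of the gripper's body, between the roots of the fingers; the fingertips stand 73 mm ahead of it and the grasp point (between the pads) lies 54 mm ahead of it (env.nose_length is the distance from the TCP to the fingertips, in m); z points along the fingers, y is the direction in which the jaws open and shut (so a half turn about z gives the same grasp; the last joint's range is limited). The gripper opens to 85 mm and grips with 20 to 120 N. Pads are 22 mm wide; open, the fingers measure 114 mm over their backs; the gripper's body (76 mm by 85 mm) begins 54 mm behind the grasp point. The pads swing forward as they close: fully open they stand 13 mm farther back than shut.
Start: joints at [1.14, 0.477, 0.022, 1.555, -0.011, 1.109, -0.083], TCP at [0.214, -0.64, 0.304] pointing down, gripper open.
Joint ranges: [-2.96, 2.96], [-0.34, 2.1], [-1.41, 1.46], [0.24, 2.44], [-1.37, 4.51], [0.17, 1.92], [-2.96, 2.96]. Speed limits (rad/s): [2.39, 2.39, 3.14, 3.14, 3.14, 3.14, 3.14].

### API

Orientations are given as a unit quaternion [w, x, y, z].
In Python, from cell import env, kin, camera, calibration, job gives the robot as it stands. The module is installed in compiled form; this text tells all that it offers. Calls block until the motion is done:
- env.reach(position, orientation): joint-space move of the TCP to a pose.
- env.movel(position, velocity=0.15, rot=None, stop_force=None): straight line of the TCP; rot=None keeps the orientation; velocity is the mean speed in m/s. With stop_force (N) it stops when the force on the tool has changed by that much, and returns True; else False.
- env.goto_joints(angles): joint-space move.
- env.grip(opening, f_grip=None): finger opening in m; f_grip is the grip in N (None keeps the last); returns when the fingers have stopped.
- env.dwell(seconds).
- kin.inverse_kinematics(position, orientation): joint angles nearest the present ones, or None.
- env.get_state(): the state.
- camera(name): name is "scene" or "top"; returns (picture, depth): 480x640x3 uint8, blue, green, red; 480x640 float32, m along the optical axis (not along the pixel's ray), 0 where there is no reading.
- calibration(name): a dict with "fx", "fy", "cx", "cy" (pixels), "rvec" (rotation vector, rad) and "tvec" (3), from world to camera coordinates, as OpenCV has them. Camera axes: x right, y down, z forward; pixel columns grow to the right and rows downward; lengths in m; the calibration is good to about 2 mm. A picture is of the moment at which its call begins. calibration takes no time and is no camera call.
A pose or a line that the arm cannot do raises env.PlanningError and nothing moves.
- job.job_done(): hands the job in, once; it reports no verdict.
The state is a dict: "time": time; "qpos": joint angles; "joint_velocities": joint speeds; "joint_torque": joint torques, N m; "tcp_pos": TCP position; "orientation": TCP orientation; "force": force on the tool from outside, world axes, zero at the start; "torque": the same for the moment, N m; "opening": finger opening in m.
Only numpy, scipy, OpenCV 4.12 (cv2) and the standard library are available. Lean on these libraries where they do the work, as an engineer would, in place of code of your own. Each camera call takes 0.05 s, during which the arm holds its last target.

## Working session

There is one attempt and no reset: what is moved stays moved. The work goes in short steps, each a Python script; the robot and the scene stay as the last script left them, time stands still between calls to the robot, and variables do not carry over. Pictures are saved under pics/ and viewed, and the job is handed in when it is done.

```bash
mkdir -p pics; python3 - <<'E'
from cell import env,camera,calibration
import cv2,numpy as np
for n in("scene","top"):
    p,d=camera(n);cv2.imwrite(f"pics/{n}0.png",p);np.save(f"pics/{n}0.npy",d);c=calibration(n);print(n,c)
    R=cv2.Rodrigues(np.array(c["rvec"],float))[0];print(-R.T@np.array(c["tvec"]).ravel())
s=env.get_state();print(s["time"],s["tcp_pos"],s["orientation"],s["opening"],env.nose_length)
E
```

```text
scene {'fx': 606.2909591811116, 'fy': 606.2909591811116, 'cx': 320.77639748222515, 'cy': 228.34491878555306, 'rvec': array([ 1.79482645,  1.83191405, -0.68177953]), 'tvec': array([-0.00347302, -0.42493041,  1.50438518])}
[1.30153516 0.03502301 0.86517762]
top {'fx': 517.4157948803297, 'fy': 517.4157948803297, 'cx': 323.56843392343546, 'cy': 233.5061506497713, 'rvec': array([ 1.96300192, -2.247731  ,  0.24355706]), 'tvec': array([0.06684428, 0.59705252, 1.03472906])}
[0.36247488 0.01355042 1.14018965]
0.1 [ 0.21398711 -0.63973551  0.30301411] [-8.19148658e-04  9.86997743e-01  1.60731906e-01 -1.98309597e-04] 0.08518322246524206 0.0726
```

View pics/scene0.png

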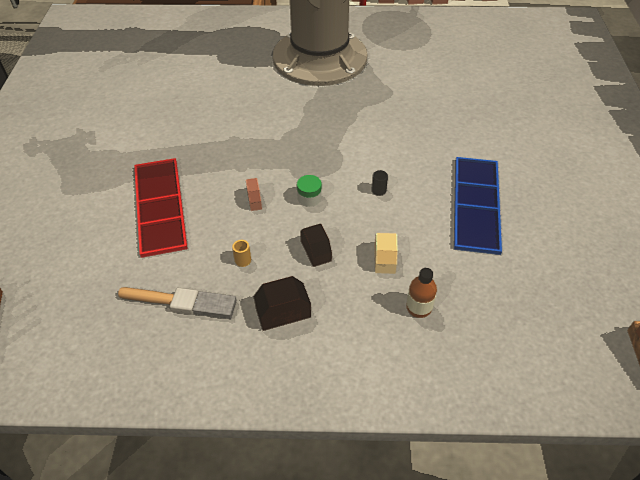

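View pics/top0.png

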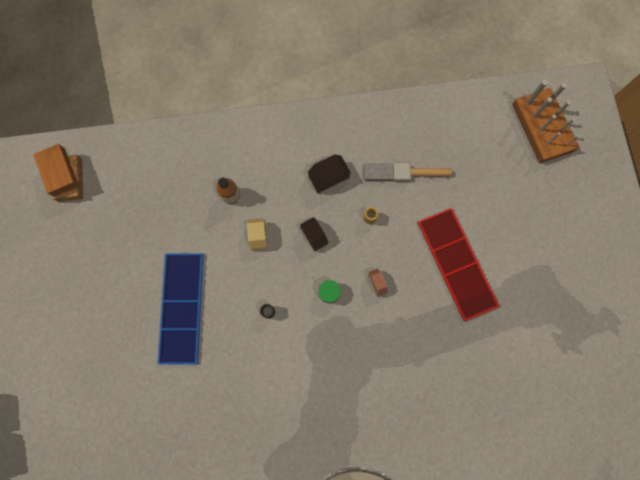

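The scene picture shows the red tray at (160,207), the blue tray at (477,205), two dark blocks, the pale block, both ferrules, the tin, the offcut, the bottle and the brush. The dark block has two candidates: a small one at scene (317,245) / top (314,234), and a large one at scene (283,302) / top (329,174). The description picks the smaller one. Next I'll check close crops.

```bash
python3 - <<'E'
import cv2
p=cv2.imread("pics/top0.png")
def crop(n,x0,y0,x1,y1,k):
    c=cv2.resize(p[y0:y1,x0:x1],None,fx=k,fy=k,interpolation=cv2.INTER_CUBIC)
    for x in range((x0+9)//10*10,x1,10):
        cv2.line(c,((x-x0)*k,0),((x-x0)*k,6 if x%50 else 16),(255,255,255),1)
        if x%20==0: cv2.putText(c,str(x),((x-x0)*k-10,26),0,.4,(255,255,255),1)
    for y in range((y0+9)//10*10,y1,10):
        cv2.line(c,(0,(y-y0)*k),(6,(y-y0)*k),(255,255,255),1)
        if y%20==0: cv2.putText(c,str(y),(8,(y-y0)*k+4),0,.4,(255,255,255),1)
    cv2.imwrite(f"pics/{n}.png",c)
crop("c_stock",235,150,395,330,3+0)
crop("c_red",410,200,510,330,4)
crop("c_blue",150,245,220,370,4)
crop("c_dark",290,145,360,260,5)
E
```

```text
(no output)
```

View pics/c_stock.png

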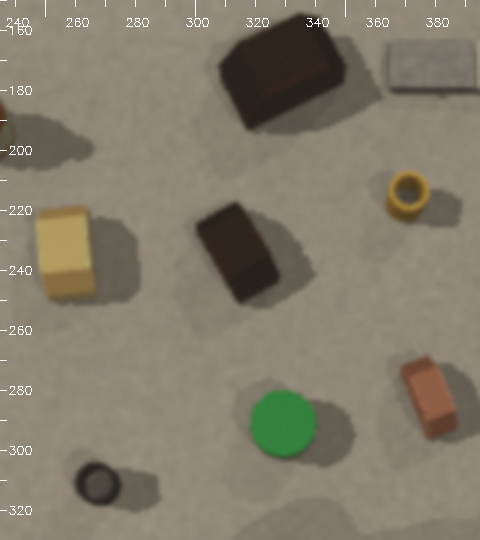

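View pics/c_red.png

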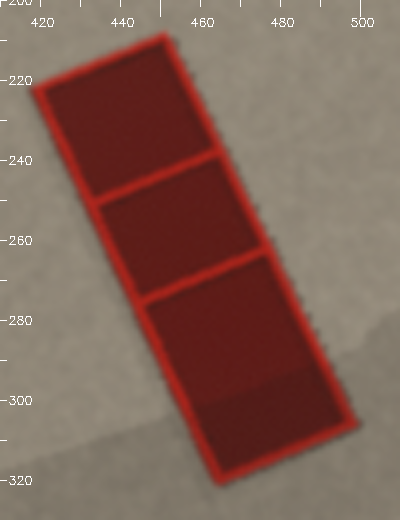

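View pics/c_blue.png

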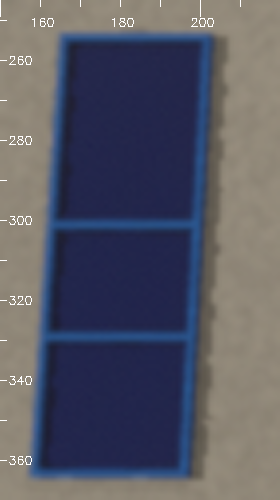

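View pics/c_dark.png

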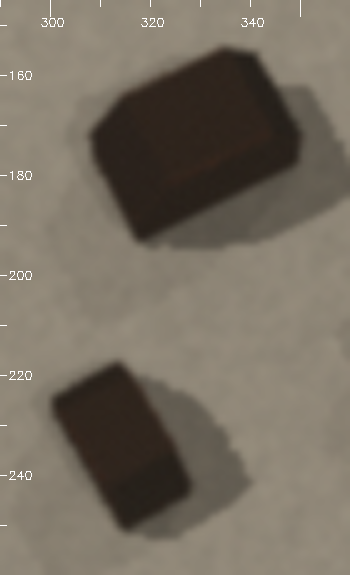

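The crops show the small dark block at top (314,234), clearly smaller than the one at (329,174), so it's the target. The wide bay is the lower (near) one on red at about (468,292), and the upper (far) one on blue at about (181,277). I'll measure poses from the depth.

```bash
cat > h.py <<'E'
import numpy as np,cv2
from cell import env,camera,calibration,kin,job
def cloud(n,d):
    c=calibration(n);R=cv2.Rodrigues(np.array(c["rvec"],float))[0];t=np.array(c["tvec"],float).ravel()
    v,u=np.mgrid[:480,:640]
    P=np.dstack([(u-c["cx"])/c["fx"]*d,(v-c["cy"])/c["fy"]*d,d])
    W=(P-t)@R; W[d<=0]=np.nan; return W
def pix(n,u,v,z):
    c=calibration(n);R=cv2.Rodrigues(np.array(c["rvec"],float))[0];t=np.array(c["tvec"],float).ravel()
    o=-R.T@t; r=R.T@np.array([(u-c["cx"])/c["fx"],(v-c["cy"])/c["fy"],1]); return o+r*(z-o[2])/r[2]
def proj(n,p):
    c=calibration(n);K=np.array([[c["fx"],0,c["cx"]],[0,c["fy"],c["cy"]],[0,0,1.]])
    return cv2.projectPoints(np.array(p,float).reshape(-1,3),np.array(c["rvec"],float),np.array(c["tvec"],float),K,None)[0].reshape(-1,2)
E
python3 - <<'E'
from h import *
np.set_printoptions(precision=4,suppress=True)
W={n:cloud(n,np.load(f"pics/{n}0.npy")) for n in("top","scene")}
seeds={"dark":((314,232),.048),"pale":((257,232),.048),"brass":((371,214),.042),"black":((267,311),.042),"tin":((329,291),.042),"offcut":((379,282),.042),"bottle":((228,188),.1),"big":((329,174),.06)}
P=np.vstack([W[n].reshape(-1,3) for n in W]);src=np.repeat([0,1],480*640);ok=np.isfinite(P[:,0]);P=P[ok];src=src[ok]
for k,(uv,h) in seeds.items():
    c=pix("top",*uv,h)
    for s in (0,1):
        Q=P[src==s];m=(np.hypot(*(Q[:,:2]-c[:2]).T)<.05);Q=Q[m];zb=np.median(Q[Q[:,2]<.008][:,2]);
        T=Q[Q[:,2]>h-.007];B=Q[Q[:,2]>.012]
        if len(T)<5: print(k,s,len(T),"few");continue
        r=cv2.minAreaRect((T[:,:2]*1000).astype(np.float32));rb=cv2.minAreaRect((B[:,:2]*1000).astype(np.float32))
        print(k,s,"zb%.4f top%.4f n%d mean"%(zb,np.median(T[:,2]),len(T)),T[:,:2].mean(0),"rect",np.round(r[0]),np.round(r[1]),round(r[2],1),"all",np.round(rb[0]),np.round(rb[1]),round(rb[2],1))
for n,q in {"red":[(419,222),(452,208.5),(499,306),(464.5,320.5)],"blue":[(165,254),(203,254),(197,363.5),(158,363)]}.items():
    C=np.array([pix("top",*a,.010) for a in q])[:,:2];print(n,C.mean(0),cv2.minAreaRect((C*1000).astype(np.float32)),C.tolist())
E
```

```text
dark 0 zb-0.0000 top0.0475 n368 mean [0.6126 0.0065] rect [613.   6.] [51. 36.] 22.2 all [614.   7.] [65. 36.] 22.2
dark 1 zb-0.0000 top0.0480 n466 mean [0.6187 0.0078] rect [618.   8.] [48. 38.] 25.1 all [616.   8.] [68. 38.] 23.1
pale 0 zb-0.0002 top0.0477 n366 mean [0.6286 0.1305] rect [629. 131.] [36. 53.] 89.4 all [630. 131.] [36. 66.] 89.1
pale 1 zb0.0001 top0.0481 n482 mean [0.6347 0.1309] rect [632. 131.] [35. 53.] 87.3 all [633. 131.] [36. 65.] 89.2
brass 0 zb0.0001 top0.0416 n71 mean [ 0.6378 -0.1243] rect [ 637. -124.] [27. 29.] 81.4 all [ 637. -123.] [28. 29.] 81.4
brass 1 zb-0.0004 top0.0402 n136 mean [ 0.6392 -0.1236] rect [ 638. -123.] [29. 30.] 83.0 all [ 639. -123.] [29. 31.] 79.7
black 0 zb-0.0001 top0.0408 n72 mean [0.4576 0.1271] rect [458. 127.] [28. 27.] 81.3 all [457. 127.] [29. 28.] 81.2
black 1 zb0.0003 top0.0402 n117 mean [0.4594 0.1274] rect [459. 128.] [30. 29.] 44.5 all [460. 127.] [30. 31.] 44.5
tin 0 zb-0.0000 top0.0419 n396 mean [ 0.4814 -0.0095] rect [482. -10.] [47. 45.] 85.6 all [481. -10.] [46. 47.] 8.8
tin 1 zb0.0001 top0.0417 n398 mean [ 0.4853 -
[... 680 characters left out ...]
7486 top0.0628 n1097 mean [ 0.7501 -0.0441] rect [747. -44.] [51. 67.] 20.4 all [748. -44.] [51. 86.] 21.7
red [ 0.5063 -0.301 ] ((506.2471008300781, -300.8716735839844), (236.7025146484375, 82.56636810302734), 14.618403434753418) [[0.6102991870275298, -0.2316477207571182], [0.6311861835049042, -0.31094891066391817], [0.4021461632875546, -0.3706879139675012], [0.38167820441936706, -0.29069783930713494]]
blue [0.492  0.3136] ((491.94403076171875, 314.00604248046875), (84.49491882324219, 235.9151153564453), 82.10579681396484) [[0.6143815394872867, 0.3396806866991066], [0.6029812559800684, 0.2559581237029094], [0.3693018234694516, 0.2883597166613829], [0.38143700165220434, 0.37038607637622045]]
```

```bash
cat >> h.py <<'E'
def q(deg):
    a=np.radians(deg)/2; return np.array([0,np.cos(a),np.sin(a),0])
def tray(o,deg,x,y=0):
    a=np.radians(deg); return np.array(o)+[x*np.cos(a)-y*np.sin(a),x*np.sin(a)+y*np.cos(a)]
RED=((.5063,-.3010),14.6); BLUE=((.4920,.3138),172.1)
ZT=.24
def pick(xy,phi,w,z=.080,pre=.085):
    env.grip(pre)
    p=env.get_state()["tcp_pos"]
    if p[2]>.2 and np.hypot(*(p[:2]-xy))>.6: env.reach([*xy,ZT],q(phi))
    else: env.movel([*xy,ZT],velocity=.25,rot=q(phi))
    env.movel([*xy,z],velocity=.12)
    env.grip(w-.015,40); s=env.get_state(); print("gripped opening",s["opening"],s["tcp_pos"],s["force"])
    env.movel([*xy,ZT],velocity=.15); print("lifted",env.get_state()["opening"],"t",env.get_state()["time"])
def place(xy,phi,w,z=.0850):
    env.movel([*xy,ZT],velocity=.25,rot=q(phi))
    env.movel([*xy,z+.02],velocity=.15)
    r=env.movel([*xy,z],velocity=.04,stop_force=8); s=env.get_state(); print("down",r,s["tcp_pos"],s["opening"])
    env.grip(min(.085,w+.02)); env.movel([*xy,ZT],velocity=.15); print("t",env.get_state()["time"])
def snap(tag):
    for n in("scene","top"):
        p,d=camera(n);cv2.imwrite(f"pics/{n}{tag}.png",p);np.save(f"pics/{n}{tag}.npy",d)
E
python3 - <<'E'
from h import *
np.set_printoptions(precision=4,suppress=True)
pick(np.array([.638,-.1235]),14.6,.030)
place(tray(*RED,.016),14.6,.030)
snap(1)
E
```

```text
gripped opening 0.02904263690111905 [ 0.6381 -0.1235  0.0804] [-1.5679  1.1844  3.612 ]
lifted 0.02966364476242573 t 5.9583
down True [ 0.5213 -0.2968  0.0843] 0.029696185627806685
t 10.0583
```

View pics/scene1.png

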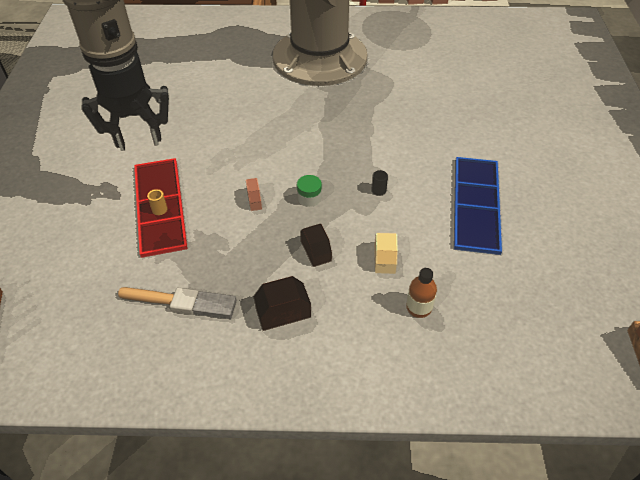

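The brass ferrule stands in the red middle bay at (157,202). Next is the small dark block.

```bash
python3 - <<'E'
from h import *
np.set_printoptions(precision=4,suppress=True)
pick(np.array([.615,.007]),22.3,.036)
place(tray(*RED,-.066),14.6,.036)
pick(np.array([.631,.131]),-.9,.036)
place(tray(*BLUE,-.066),-7.9,.036)
snap(2)
E
```

```text
gripped opening 0.03546269428918867 [0.6153 0.007  0.0804] [-0.0417 -0.175   3.7135]
lifted 0.035335228422579565 t 15.2333
down True [ 0.442  -0.3174  0.0843] 0.03583600488913539
t 19.9667
gripped opening 0.0357744467370563 [0.6312 0.1311 0.0803] [-0.22   -0.0136  3.098 ]
lifted 0.035513165432664175 t 25.675
down True [0.557  0.3045 0.0843] 0.035727622398652015
t 29.6917
```

View pics/scene2.png

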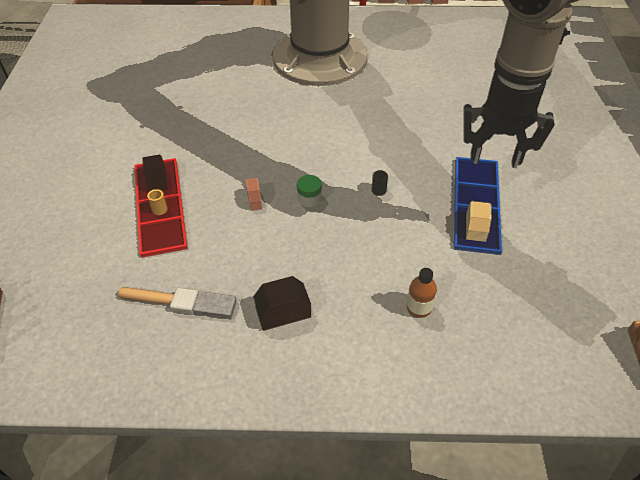

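Dark block is in the red near bay (154,172), pale block in the blue far bay (479,221). The black ferrule and the tin are next.

```bash
python3 - <<'E'
from h import *
np.set_printoptions(precision=4,suppress=True)
pick(np.array([.458,.1273]),-7.9,.030)
place(tray(*BLUE,.016),-7.9,.030)
pick(np.array([.4825,-.0095]),0,.048)
place(tray(*BLUE,.082),-7.9,.048)
env.movel([.40,.05,.40],velocity=.25)
snap(3)
for n in ("top","scene"):
    W=cloud(n,np.load(f"pics/{n}3.npy")).reshape(-1,3)
    for k,(T,x,h) in {"dark":(RED,-.066,.052),"brass":(RED,.016,.046),"pale":(BLUE,-.066,.052),"black":(BLUE,.016,.046),"tin":(BLUE,.082,.046),"offcut":(None,(.488,-.117),.042),"bottle":(None,(.733,.183),.1)}.items():
        c=tray(*T,x) if T else np.array(x)
        Q=W[(np.hypot(*(W[:,:2]-c).T)<.038)&(W[:,2]>.02)]; Tp=Q[(abs(Q[:,2]-h)<.007)]
        r=cv2.minAreaRect((Tp[:,:2]*1000).astype(np.float32)); d=np.array(r[0])/1000-c
        if T: a=np.radians(-T[1]); d=np.array([d[0]*np.cos(a)-d[1]*np.sin(a),d[0]*np.sin(a)+d[1]*np.cos(a)])
        print(n,k,"off mm",d*1000,"rect",np.round(r[1]),"ztop",np.percentile(Q[:,2],[50,95,99])*1000)
a=cv2.imread("pics/top3.png");cv2.imwrite("pics/c3.png",np.hstack([cv2.resize(a[240:375,140:230],None,fx=4,fy=4),cv2.resize(a[200:335,410:510],None,fx=4,fy=4)]))
E
```

```text
gripped opening 0.029348436305341084 [0.4582 0.1273 0.0803] [-0.6248 -0.1342  5.655 ]
lifted 0.02903988566536537 t 34.4083
down True [0.4758 0.3157 0.0844] 0.028874803798527745
t 38.4333
gripped opening 0.047195730855934294 [ 0.4827 -0.0095  0.0805] [-0.1838  0.2255  5.1209]
lifted 0.04706019300186966 t 43.4667
down True [0.4105 0.3248 0.0846] 0.04683951551502309
t 48.1
top dark off mm [-2.1958  0.4524] rect [52. 37.] ztop [50.2154 55.4369 56.5104]
top brass off mm [-1.6184  1.11  ] rect [28. 28.] ztop [41.4232 48.0504 48.9894]
top pale off mm [0.1547 0.303 ] rect [39. 51.] ztop [49.6661 54.8018 56.3514]
top black off mm [-0.673  1.765] rect [28. 28.] ztop [40.5905 47.7862 49.3033]
top tin off mm [0.6577 1.0984] rect [48. 46.] ztop [45.3882 49.0529 50.1105]
top offcut off mm [-0.2284 -0.3653] rect [46. 22.] ztop [40.8559 45.2755 46.9596]
top bottle off mm [-0.4761  0.1507] rect [19. 20.] ztop [ 67.621  100.8696 102.7842]
scene dark off mm [1.5479 0.6247] rect [51. 36.] ztop [48.611  53.6018 54.7316]
scene brass off mm [0.6923 0.9751] rect [31. 30.] ztop [37.337  47.0768 49.139 ]
scene pale off mm [-1.2909  0.8553] rect [36. 52.] ztop [49.9094 54.6948 55.8468]
scene black off mm [-1.3893  0.797 ] rect [29. 31.] ztop [36.9826 47.2581 48.1016]
scene tin off mm [0.7087 0.4803] rect [47. 50.] ztop [44.9756 48.7734 49.7222]
scene offcut off mm [4.8257 0.9577] rect [45. 22.] ztop [40.2423 44.4244 45.474 ]
scene bottle off mm [1.7419 0.8964] rect [21. 21.] ztop [ 64.9019 100.2985 101.6722]
```

View pics/scene3.png

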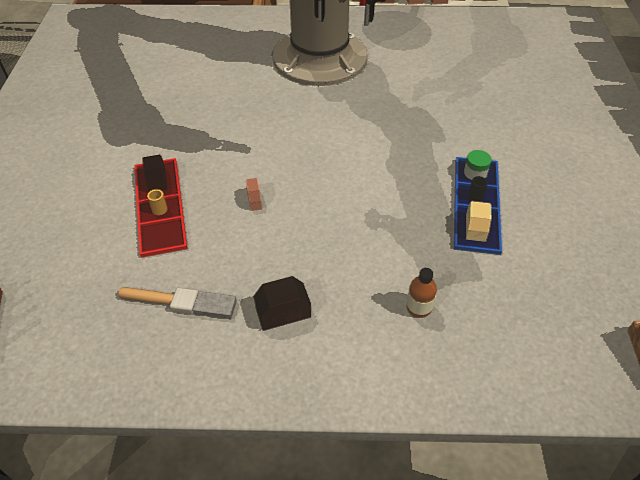

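View pics/c3.png

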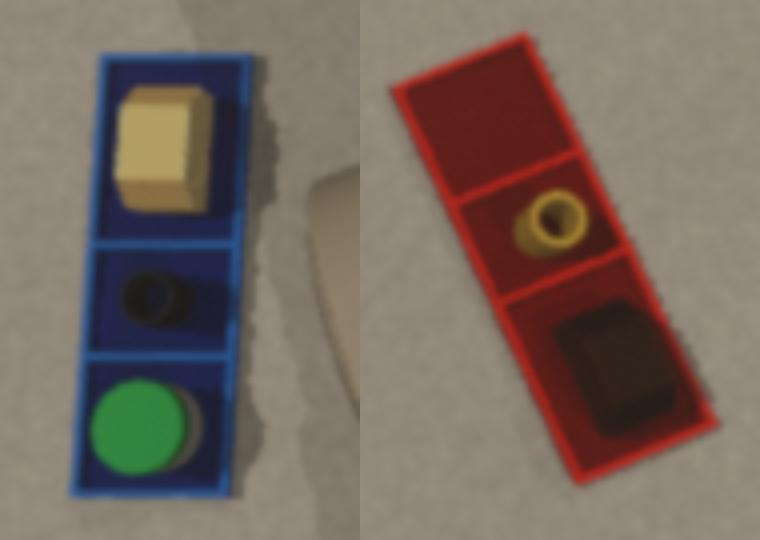

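All five are upright in their bays, about 2 mm or less off centre. The offcut (254,194), the bottle (422,295) and the brush (177,300) have not visibly moved. Handing in.

```bash
python3 -c "
from cell import job,env
print(env.get_state()['time']);job.job_done()"
```

```text
49.625
the job is handed in; nothing more can be done
```

I made up both kits and handed the job in at 49.6 s on the robot's clock:
- **Red tray:** the smaller dark block is in the wide bay and the brass ferrule in the middle bay.
- **Blue tray:** the pale block is in the wide bay, the black ferrule in the middle bay and the wax tin in the end bay.

In the last pictures from both cameras, all five stood upright. Depth put each within about 2.5 mm of its bay centre, with top heights matching the tray floor to within depth noise (a few mm).

**Things left alone:** the top camera measured the offcut and the bottle less than 1 mm from where they started. The scene camera read the offcut about 5 mm off, but it gave nearly the same offset before anything was moved. I checked the brush only by eye, and it looked unmoved. No check failed.

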